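# Set the overload stop of a load cell under its rated load

## Task

Hang the larger of the two test weights by its handle on the hook of the load-cell rig, so that it hangs free. With the load on, turn the stop screw's round knob clockwise until its tip seats, then back it off a quarter turn and finish still gripping the knob, so that it cannot creep while I tighten its lock nut; leave the smaller weight, the spanner and the screwdriver where they lie.

Things in the scene. Friction and masses are not known exactly. Their poses are not given: they have to be found in the camera images.
- rig: fixed load-cell rig. Origin on the bench, in its middle plane; its -x axis runs from the pillar along the beam to the hook, z up. Base plate 300x110 mm, 12 thick, x = -165 to 135 mm; pillar x = 55 to 115, 50 wide; beam above it; load arm at the free end x = -75 to 22, 44 wide, top 170 mm over the bench; steel shelf under the arm, z 120 to 130, ends at x = -55
- hook: steel J-hook of 8 mm rod fixed to the front of the load arm; origin and axes as the rig. It runs level along -x from the arm's end (x = -75 mm, rod centre 166 mm up), dips 3 mm at its seat (x = -112) and turns up to a tip at x = -135, 181 mm up. Free space beside, above and before it, and below it down to the base plate
- hook_seat (a point): the point on top of the hook rod, in the dip, where the handle shall rest: 167 mm above the bench; axes as the rig
- stop_screw (a joint): angle of the stop screw in rad: 0 = tip seated on its anvil, a hard stop; it grows as the screw is backed out, counter-clockwise seen from above. Right-hand thread, 1.5 mm a turn; turning takes about 0.06 N m and it stays where it is left. It starts 1.9 to 2.8 rad out and has an upper stop at 4.5
- knob: dark knurled round knob on top of the stop screw, upright axis, diameter 34 mm, 22 mm high, standing on the load arm 74 mm behind the hook's seat. Origin: centre of its underside, 184 mm above the bench when seated; that is 14 mm above the load arm, and the lock nut (20 mm across) fills the lower 7 mm of this gap
- knob_grip (a point): the knob's middle on its axis, 11 mm above its underside: where to grip it, fingers pointing down, at any yaw
- large_weight: the larger steel test weight, 0.7 kg: cylinder of diameter 50 mm, 46 mm high, with a stirrup handle on top. Origin: centre of its underside, z up. The handle, 7 mm round rod, lies in the y-z plane: two upright legs at y = +-20 mm (47 mm over their outsides) up to z = 78 mm, then an arch whose top is at z = 100 mm
- large_weight_loop (a point): underside of the handle's arch at its apex, 93.5 mm above the large weight's origin, axes as the weight: rests on the hook. The opening below it faces along the weight's x axis, 33 mm wide, z = 46 to 93 mm. Grip the legs from outside, fingers down and closing along y, between z = 50 and 78 mm: the opening then stays free for the hook
- small_weight: the smaller steel test weight, 0.3 kg, diameter 38 mm, 74 mm high over its stirrup handle; loose, stands beside the large one (either side); not to be moved. Origin: centre of its underside
- spanner: loose open spanner, 180 mm, lying flat on the bench, 8 mm thick; not to be moved. Origin: its middle
- screwdriver: loose screwdriver, 180 mm, lying on the bench, 24 mm thick; not to be moved. Origin: its middle
Not all that is in view belongs to the job. Leave any red or turquoise look-alike of the large_weight alone.

How it is judged:
On the way, in this order (a step that is already met when the one before it is completed fails the run):
1. the large weight hangs by its handle on the hook, let go (distance between large_weight_loop and hook_seat below 0.02 m and contact force between large_weight and hook above 4 N and contact force between large_weight and the arm below 0.3 N and contact force between large_weight and the fingers below 0.3 N), for 0.3 s.
2. with the weight hanging there, the stop screw is turned in until it seats (value of joint stop_screw below 0.05 rad and distance between large_weight_loop and hook_seat below 0.02 m and contact force between large_weight and hook above 4 N), for 0.1 s.
At the end, for the whole second after the job is handed in: the stop screw stands a quarter turn (1.57 rad, +-0.3) off its seat and stays there, the fingers grip its knob with more than 2 N, and the large weight hangs by its handle in the hook's seat (within 20 mm, upright within 15 degrees, nearly still), touched by no part of the robot (all of step 1 and value of joint stop_screw between 1.27 and 1.87 rad and contact force between the fingers and knob above 2 N and angle between large_weight's own z axis and vertical below 0.26 rad and linear speed of large_weight below 0.08 m/s); the arm keeps its last pose, push and grip.
It fails at once if the small weight is moved by more than 20 mm (distance of small_weight from where it was at the start of the episode above 0.02 m).
It fails at once if the spanner is moved by more than 20 mm (distance of spanner from where it was at the start of the episode above 0.02 m).
It fails at once if the screwdriver is moved by more than 20 mm (distance of screwdriver from where it was at the start of the episode above 0.02 m).
It also fails if it takes over 69 s, if anything falls off the work surface, if the arm or the gripper's body presses on something with over 40 N, if the wrist force passes 120 N, or if a joint passes its speed limit or range.

## Robot

A 6-joint arm with a two-finger parallel gripper is mounted at the origin on a cart in front of the work surface, level with it; the furniture and walls round the work are solid. World frame = base frame: x ahead of the robot, y to its left, z up, the work surface at z = 0. Lengths are in m, angles in rad, forces in N, time in s.
With the tool pointing down it reaches from about 0.3 to 0.875 m from the base axis. Payload 6.4 kg.
Tool frame: the origin (TCP) lies between the finger pads; the fingertips stand 17 mm ahead of it and the grasp point (between the pads) lies 2 mm behind it; z points along the fingers, y is the direction in which the jaws open and shut (so a half turn about z gives the same grasp; the last joint's range is limited). The gripper opens to 88 mm and grips with 3 to 60 N. Pads are 18 mm wide; open, the fingers measure 123 mm over their backs; the gripper's body (75 mm by 187 mm) begins 45 mm behind the grasp point.
Start: joints at [0.95, 0.181, 1.607, -0, 1.354, -0.206], TCP at [0.232, 0.526, 0.256] pointing down, gripper open.
Joint ranges: [-2.99, 2.99], [-0.89, 2.07], [0.3, 2.58], [-1.14, 4.28], [0, 2.63], [-3.12, 3.12]. Speed limits (rad/s): [2.57, 2.57, 3.01, 3.14, 3.14, 3.14].

## Interface

Orientations are given as a unit quaternion [w, x, y, z].
In Python, from bench import telemetry, eyes, hand_in gives the robot as it stands.
- The arm moves only by the tool arm_command, never from a script. Its argument "commands" is a list of rows, each a list of 2 entries, a list of its own where there are three numbers: the shift along the world's x, y, z in m, then the turn, a rotation vector about the world's x, y, z in degrees. In form: [[[tx, ty, tz], [ax, ay, az]], ...]. A call has exactly 8 rows; each row is the pose to reach, as a shift and turn from the pose commanded when the call began; what a row does not reach only later rows make up. A row lasts 1/12 s, in which the tool goes at most 41.7 mm and 7.16 degrees, less where a joint would pass 70% of its speed; a pose out of reach is approached as far as the arm can. A call with a gripper value outside its range is refused whole. "grip" is the opening, from 0 (shut) to 1 (fully open), set as the call begins (left out, the last holds). The fingers move at their own pace and stop on an object; "squeeze" is the grip in N (left out, the last holds). Time passes only in rows, so rows that repeat a pose let the fingers close, or fill a call up. It gives the time, the measured TCP pose, the force and the opening at its end, in the units of the state.
- telemetry.get_obs(): the state, without advancing time (a new reading comes with each control period).
- eyes.grab_frame(name): name is "side" or "top" or "wrist"; returns the picture (420x560x3 uint8, red, green, blue); there is no depth.
- eyes.camera_model(name): a dict with "fx", "fy", "cx", "cy" (pixels), "dist_coeffs" ([k1, k2, p1, p2, k3] as OpenCV has them; the pictures are not rectified), "eye" and "rotation" of the camera in the world; the wrist camera has in their place "tool_from_camera" (4x4, takes a point from camera to tool coordinates, whose origin is the TCP and whose axes are the flange's). Camera axes: x right, y up, looking along -z (the intrinsics and any distortion apply to the point x, -y, -z); pixel columns grow to the right and rows downward; lengths in m; the calibration is good to about 2 mm. A picture is of the moment at which its call begins: read the wrist's pose just before it. camera_model takes no time and is no camera call.
- hand_in(): hands the job in, once; it reports no verdict.
The state is a dict: "time_s": time; "qpos": joint angles; "joint_velocities": joint speeds; "tau": joint torques, N m; "position": TCP position; "eef_rot": TCP orientation; "wrist_force": force on the tool from outside, world axes, zero at the start; "ft_torque": the same for the moment, N m; "grip_width": opening from 0.0 (shut) to 1.0 (fully open).
Only numpy, scipy, OpenCV 4.12 (cv2) and the standard library are available. Lean on these libraries where they do the work, as an engineer would, in place of code of your own. Each camera call takes 0.05 s, during which the arm holds its last target. There are 200 camera calls.

## Working session

There is one attempt and no reset: what is moved stays moved. The work goes in short steps, Python scripts to look and compute and a tool call to move; the robot and the scene stay as the last step left them, time stands still between calls to the robot, and variables do not carry over. Pictures are saved under pics/ and viewed, about 8 in all and at most 12, crops included, and the job is handed in when it is done.

Besides the shell and the picture viewer there is one more tool, called after "Call:" as name([rows], argument=value, ...), one row to a line, values as JSON. arm_command: Moves the arm, as the interface text tells. Its arguments: {"type":"object","properties":{"commands":{"type":"array"},"grip":{"type":"number"},"squeeze":{"type":"number"}},"required":["commands"]}

```bash
mkdir -p pics; cat > h.py <<'E'
import numpy as np, cv2
from bench import telemetry, eyes, hand_in
def grab(n,name):
    im=eyes.grab_frame(n); cv2.imwrite(f'pics/{name}.png',im[:,:,::-1]); return im
def cam(n,obs=None):
    m=eyes.camera_model(n)
    K=np.array([[m['fx'],0,m['cx']],[0,m['fy'],m['cy']],[0,0,1]]);d=np.array(m['dist_coeffs'])
    if 'eye' in m: return K,d,np.array(m['rotation']).reshape(3,3) if np.size(m['rotation'])==9 else m['rotation'],np.array(m['eye'])
    from scipy.spatial.transform import Rotation as R
    q=obs['eef_rot']; T=np.eye(4);T[:3,:3]=R.from_quat([q[1],q[2],q[3],q[0]]).as_matrix();T[:3,3]=obs['position']
    T=T@np.array(m['tool_from_camera']); return K,d,T[:3,:3],T[:3,3]
def ray(c,uv):
    K,d,R,e=c; p=cv2.undistortPoints(np.array(uv,float).reshape(-1,1,2),K,d)[:,0]
    return (R@np.c_[p[:,0],-p[:,1],-np.ones(len(p))].T).T
def onz(c,uv,z):
    r=ray(c,uv); return c[3]+r*((z-c[3][2])/r[:,2])[:,None]
def tri(c1,u1,c2,u2):
    a=ray(c1,[u1])[0];b=ray(c2,[u2])[0]
    s=np.linalg.lstsq(np.c_[a,-b],c2[3]-c1[3],rcond=None)[0]
    p,q=c1[3]+a*s[0],c2[3]+b*s[1]; return (p+q)/2,np.linalg.norm(p-q)
def proj(c,P):
    K,d,R,e=c; X=(np.atleast_2d(P)-e)@R; X=X*[1,-1,-1]
    return cv2.projectPoints(X,np.zeros(3),np.zeros(3),K,d)[0][:,0]
E
python3 - <<'E'
from h import *
o=telemetry.get_obs(); print(o)
for n in ('side','top','wrist'):
    grab(n,n+'0'); print(n,eyes.camera_model(n))
E
```

```text
{'time_s': 0.0, 'qpos': array([ 9.49688539e-01,  1.81523142e-01,  1.60795584e+00,  2.61644617e-05,
        1.35379124e+00, -2.06298408e-01]), 'joint_velocities': array([-0.00141484,  0.00018531,  0.00167198, -0.00057974,  0.00017732,
        0.00012347]), 'tau': array([ 1.86273981e-03, -4.33862829e+01, -3.41860127e+01,  7.04774517e-02,
        3.83995101e-02, -1.76457384e-04]), 'position': array([0.23142432, 0.52584735, 0.25484538]), 'eef_rot': array([-3.48888934e-04,  2.05923601e-01,  9.78567712e-01, -7.62887968e-04]), 'wrist_force': array([ 0.26694704,  1.20065566, -0.38903834]), 'ft_torque': array([ 0.02672705,  0.08158683, -0.01250426]), 'grip_width': 0.9990633623571958}
side {'fx': 444.46187208308953, 'fy': 444.46187208308953, 'cx': 286.028185722208, 'cy': 205.29334110296745, 'dist_coeffs': array([0.02018063, 0.        , 0.        , 0.        , 0.        ]), 'eye': array([ 0.57851907, -1.19654464,  0.59015794]), 'rotation': array([0.83010092, 0.55741911, 0.0051763 , 0.01376984])}
top {'fx': 421.13274826180253, 'fy': 421.13274826180253, 'cx': 274.1790318896189, 'cy': 212.84340425556704, 'dist_coeffs': array([-0.00399081,  0.        ,  0.        ,  0.        ,  0.        ]), 'eye': array([ 0.46929671, -0.07245022,  1.0308431 ]), 'rotation': array([-0.69960683, -0.02063319,  0.0338589 ,  0.71342703])}
wrist {'fx': 337.3725864602089, 'fy': 337.3725864602089, 'cx': 279.66668873781356, 'cy': 205.8616705344395, 'dist_coeffs': array([-0.03373404,  0.        ,  0.        ,  0.        ,  0.        ]), 'tool_from_camera': array([[-1.22120157e-03,  9.64521833e-01,  2.64000271e-01,
         6.67447305e-02],
       [ 9.99999039e-01,  1.35114587e-03, -3.10640921e-04,
         7.85912960e-04],
       [-6.56322826e-04,  2.63999638e-01, -9.64522556e-01,
        -1.28909279e-01],
       [ 0.00000000e+00,  0.00000000e+00,  0.00000000e+00,
         1.00000000e+00]])}
```

View pics/top0.png

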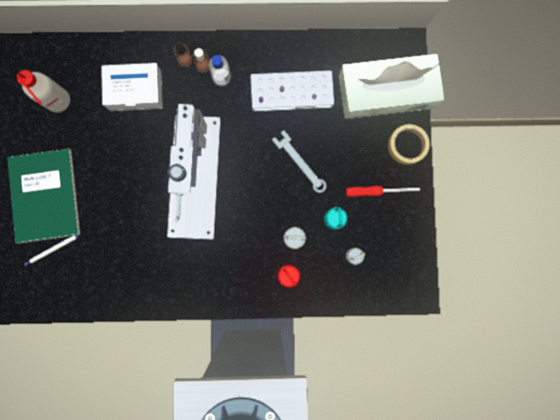

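View pics/side0.png

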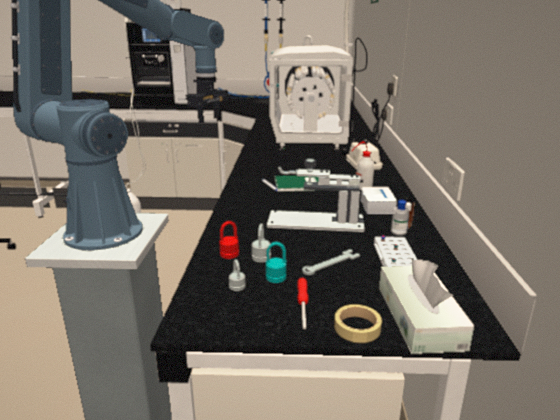

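The top view shows the silver large weight at about (294,238) and the small one at (355,256), with look-alikes in red (289,275) and turquoise (336,217). The knob is near (177,172), and the hook points down-image near (178,210). Next I'll zoom in and measure.

```bash
python3 - <<'E'
s=open('h.py').read()
s=s.replace("np.array(m['rotation']).reshape(3,3) if np.size(m['rotation'])==9 else m['rotation'],","RR.from_quat(np.roll(m['rotation'],-1)).as_matrix(),").replace("import numpy as np, cv2","import numpy as np, cv2\nfrom scipy.spatial.transform import Rotation as RR")
open('h.py','w').write(s)
from h import *
t=cv2.imread('pics/top0.png'); s=cv2.imread('pics/side0.png')
a=cv2.resize(t[95:245,155:230],None,fx=4,fy=4,interpolation=cv2.INTER_CUBIC)
b=cv2.resize(t[200:290,270:370],None,fx=4.8,fy=4.8,interpolation=cv2.INTER_CUBIC)
c=np.zeros((600,800,3),np.uint8); c[:600,:300]=a; c[:432,310:790]=b; cv2.imwrite('pics/cropt.png',c)
c=cv2.resize(s[150:300,210:390],None,fx=4,fy=4,interpolation=cv2.INTER_CUBIC); cv2.imwrite('pics/crops.png',c)
T=cam('top');S=cam('side')
for n,uv in dict(large=(294,238),small=(355,256),red=(289,275),turq=(336,217)).items(): print(n,onz(T,[uv],.046)[0].round(3))
g=cv2.cvtColor(t,cv2.COLOR_BGR2GRAY)
for nm,(x0,y0,x1,y1),z in (('large',(278,225,310,254),.046),('small',(344,246,366,268),.03),('plate',(160,100,225,245),.012)):
    m=(g[y0:y1,x0:x1]>90).astype(np.uint8)
    cs=max(cv2.findContours(m,0,2)[0],key=cv2.contourArea)
    r=cv2.minAreaRect(cs); box=cv2.boxPoints(r)+[x0,y0]; print(nm,r,onz(T,box,z).round(4)[:,:2].tolist())
E
```

```text
large [ 0.485 -0.137  0.046]
small [ 0.441 -0.278  0.046]
red [ 0.4   -0.123  0.046]
turq [ 0.533 -0.237  0.046]
large ((16.0, 12.5), (21.0, 22.0), 90.0) [[0.5116, -0.1116], [0.5106, -0.1632], [0.4615, -0.1619], [0.4626, -0.1106]]
small ((11.000001907348633, 9.5), (17.677669525146484, 16.26345443725586), 45.0) [[0.443, -0.2532], [0.4697, -0.2816], [0.4395, -0.3104], [0.4129, -0.282]]
plate ((32.80146408081055, 70.974365234375), (49.51921844482422, 134.95127868652344), 3.2704880237579346) [[0.4947, 0.1733], [0.8264, 0.1544], [0.8175, 0.0328], [0.4856, 0.0548]]
```

View pics/cropt.png

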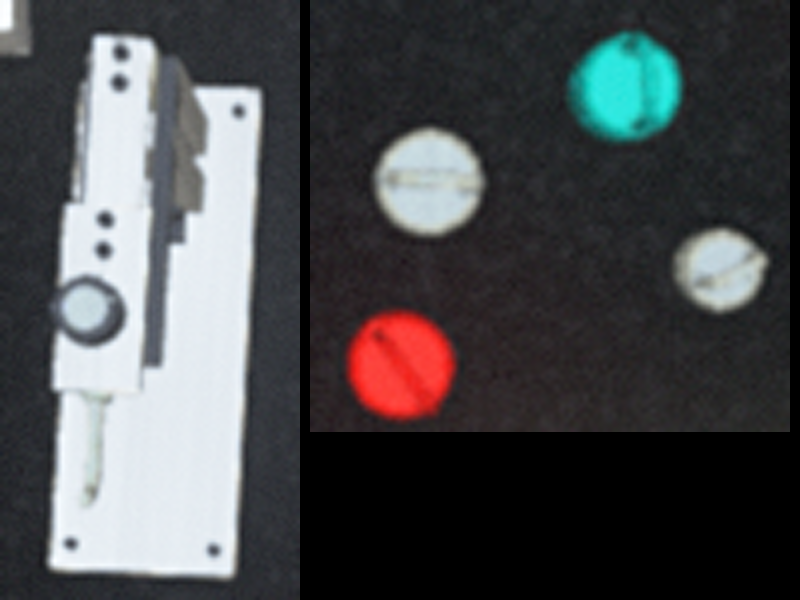

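View pics/crops.png

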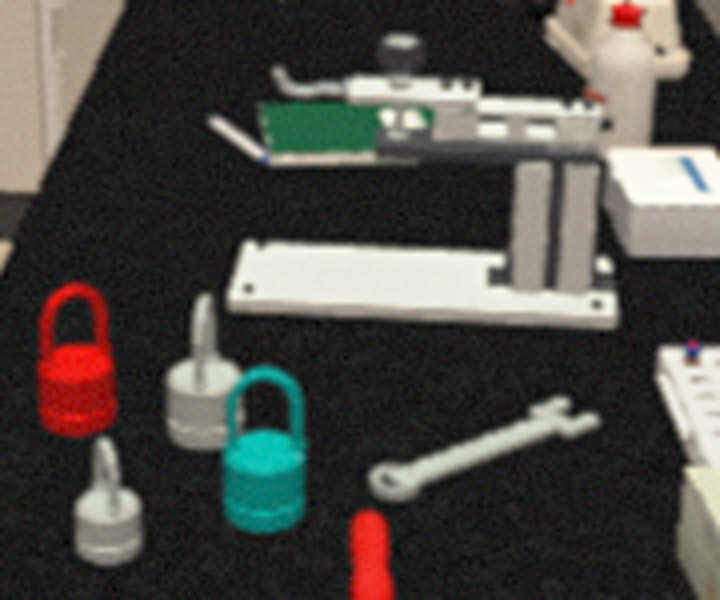

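Both crops agree. The large handle lies close to world y, at about 86°, and the rig is yawed about -3.5°, so weight and hook are already nearly aligned. I'll move over the large weight and refine with the wrist camera.

Call:
arm_command([
  [[0.03,-0.04,0.045],[0,0,3]],
  [[0.04,-0.07,0.045],[0,0,6]],
  [[0.05,-0.1,0.045],[0,0,10]],
  [[0.06,-0.13,0.045],[0,0,14]],
  [[0.07,-0.16,0.045],[0,0,20]],
  [[0.085,-0.2,0.045],[0,0,20]],
  [[0.1,-0.235,0.045],[0,0,20]],
  [[0.115,-0.27,0.045],[0,0,20]],
], grip=0.75)

```text
time_s: 0.82
position: [0.3467, 0.2545, 0.3006]
eef_rot: [0.0, 0.033, 0.999, -0.0]
wrist_force: [-0.1, 0.4, -0.1]
grip_width: 0.747
```

Call:
arm_command([
  [[0.015,-0.035,0],[0,0,0]],
  [[0.03,-0.07,0],[0,0,0]],
  [[0.045,-0.105,0],[0,0,0]],
  [[0.06,-0.14,0],[0,0,0]],
  [[0.075,-0.175,0],[0,0,0]],
  [[0.09,-0.21,0],[0,0,0]],
  [[0.105,-0.245,0],[0,0,0]],
  [[0.12,-0.28,0],[0,0,0]],
])

```text
time_s: 1.48
position: [0.4669, -0.0257, 0.3006]
eef_rot: [0.0, 0.033, 0.999, 0.0]
wrist_force: [-0.8, 0.1, 0.8]
grip_width: 0.75
```

Call:
arm_command([
  [[0.01,-0.035,0],[0,0,0]],
  [[0.015,-0.07,0],[0,0,0]],
  [[0.02,-0.1,0],[0,0,0]],
  [[0.02,-0.113,0],[0,0,0]],
  [[0.02,-0.113,0],[0,0,0]],
  [[0.02,-0.113,0],[0,0,0]],
  [[0.02,-0.113,0],[0,0,0]],
  [[0.02,-0.113,0],[0,0,0]],
])

```text
time_s: 2.15
position: [0.4866, -0.1352, 0.3008]
eef_rot: [0.0, 0.032, 0.999, 0.0]
wrist_force: [-0.1, 0.3, 0.2]
grip_width: 0.753
```

```bash
python3 - <<'E'
from h import *
o=telemetry.get_obs(); print(o['time_s'],o['position'],o['eef_rot'],o['wrist_force'],o['grip_width'],o['qpos'])
np.save('w1.npy',np.r_[o['position'],o['eef_rot']])
w=grab('wrist','w1'); s=grab('side','s1')
cv2.imwrite('pics/c1.png',np.hstack([w[120:420,80:480,::-1],s[0:300,80:480,::-1]]))
E
```

```text
2.15 [ 0.48661551 -0.13515481  0.30077267] [4.60117513e-05 3.19777136e-02 9.99488559e-01 2.10240861e-04] [-0.05181307  0.32053281  0.18732553] 0.7527303367928795 [-5.06584687e-01 -1.47760729e-02  1.72526514e+00  4.20147488e-04
  1.43121390e+00 -2.01347316e+00]
```

View pics/c1.png

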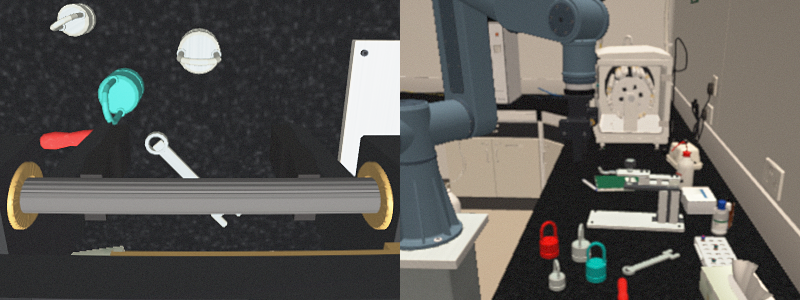

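The wrist view shows the large weight at about (278,170), with its handle level in the image and so already aligned with the jaws. Now I'll compute the numbers for the weight and the rig.

```bash
python3 - <<'E'
from h import *
a=np.load('w1.npy'); W=cam('wrist',dict(position=a[:3],eef_rot=a[3:]))
T=cam('top');S=cam('side')
w=cv2.imread('pics/w1.png'); g=cv2.cvtColor(w,cv2.COLOR_BGR2GRAY)
x0,y0=245,140; sub=g[y0:210,x0:315]
m=(sub>80).astype(np.uint8); c=max(cv2.findContours(m,0,2)[0],key=cv2.contourArea); bb=cv2.boundingRect(c); print('wrist blob',bb[0]+x0,bb[1]+y0,bb[2:],cv2.contourArea(c))
print('handle apex? below tcp proj: disc ctr z46', proj(W,[.4866,-.137,.046]),proj(W,[.4866,-.137,.0]),proj(W,[.4866,-.137,.1]))
L,R=bb[0]+x0,bb[0]+x0+bb[2]; print('x-extent at z.046:',onz(W,[(L,172),(R,172)],.046))
# predicted outline
for p in [(.4866,-.137,.1),(.4866,-.112,.046),(.4866,-.162,.046),(.4616,-.137,.046),(.5116,-.137,.046)]: print(p,proj(T,[p])[0].round(1),proj(W,[p])[0].round(1),proj(S,[p])[0].round(1))
print('knob',tri(T,(177,172),S,(310.5,162.5)),onz(T,[(177,172)],.206))
print('tip',tri(T,(177,220),S,(279.5,167.5)),onz(T,[(177,220)],.181))
print('armend',onz(T,[(168,192),(190.75,192.5),(171,146)],.17))
print('hookroot',onz(T,[(178.9,194)],.17))
print('plate',onz(T,[(167.5,237.5),(213.5,239),(220.5,117)],.012))
b=cv2.resize(w[130:220,230:330],None,fx=5,fy=5,interpolation=cv2.INTER_CUBIC)
t=cv2.imread('pics/top0.png'); b2=cv2.resize(t[160:230,160:200],None,fx=7.5,fy=7.5,interpolation=cv2.INTER_CUBIC)
cc=np.zeros((530,800,3),np.uint8); cc[:450,:500]=b; cc[:525,500:800]=b2; cv2.imwrite('pics/c2.png',cc)
E
```

```text
wrist blob 256 148 (46, 46) 1530.5
handle apex? below tcp proj: disc ctr z46 [[277.50939219 173.56789578]] [[277.70647237 167.40009037]] [[277.21155107 182.89339927]]
x-extent at z.046: [[ 0.48316639 -0.1615208   0.046     ]
 [ 0.48661362 -0.10881849  0.046     ]]
(0.4866, -0.137, 0.1) [295.7 237. ] [277.2 182.9] [261.3 224.9]
(0.4866, -0.112, 0.046) [283.4 237.7] [299.2 172.2] [262.4 239. ]
(0.4866, -0.162, 0.046) [304.8 237.3] [255.8 175. ] [260.9 247.6]
(0.4616, -0.137, 0.046) [294.3 248.2] [276.  151.7] [252.3 243. ]
(0.5116, -0.137, 0.046) [293.8 226.8] [278.9 194.7] [271.  243.4]
knob (array([0.61823665, 0.10265184, 0.20030899]), np.float64(4.338484692861147e-05)) [[0.61723796 0.10145335 0.206     ]]
tip (array([0.52395906, 0.10681321, 0.18169727]), np.float64(4.158985005999426e-05)) [[0.52402475 0.10696213 0.181     ]]
armend [[0.58257911 0.12752032 0.17      ]
 [0.58070691 0.08104534 0.17      ]
 [0.67824492 0.12127896 0.17      ]]
hookroot [[0.57804883 0.10527176 0.17      ]]
plate [[0.49316764 0.16551829 0.012     ]
 [0.48737023 0.05515293 0.012     ]
 [0.78725335 0.03521687 0.012     ]]
```

View pics/c2.png

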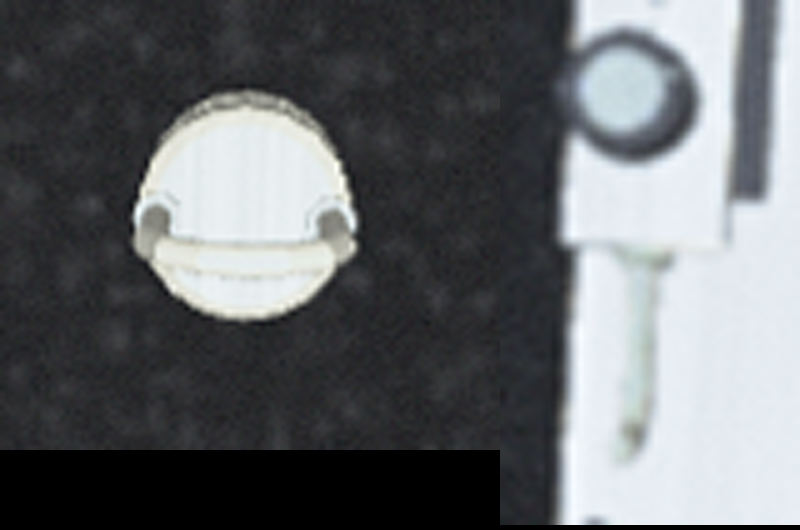

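The weight's centre is about (0.485, -0.135), so the TCP is already nearly above it. Plate edge lengths of 0.3006 and 0.1105 match the given sizes. They put the hook seat at about (0.543, 0.107, 0.167) with rig yaw -3.6°, and the knob at (0.617, 0.102). Next is the descent and grip.

Call:
arm_command([
  [[-0.001,0,-0.02],[0,0,0]],
  [[-0.001,0,-0.05],[0,0,0]],
  [[-0.001,0,-0.085],[0,0,0]],
  [[-0.001,0,-0.12],[0,0,0]],
  [[-0.001,0,-0.15],[0,0,0]],
  [[-0.001,0,-0.175],[0,0,0]],
  [[-0.001,0,-0.19],[0,0,0]],
  [[-0.001,0,-0.2],[0,0,0]],
])

```text
time_s: 2.92
position: [0.4847, -0.1353, 0.0987]
eef_rot: [-0.001, 0.032, 0.999, 0.001]
wrist_force: [-0.6, 0.2, -0.2]
grip_width: 0.751
```

Call:
arm_command([
  [[0,0,-0.008],[0,0,0]],
  [[0,0,-0.015],[0,0,0]],
  [[0,0,-0.022],[0,0,0]],
  [[0,0,-0.028],[0,0,0]],
  [[0,0,-0.031],[0,0,0]],
  [[0,0,-0.032],[0,0,0]],
  [[0,0,-0.032],[0,0,0]],
  [[0,0,-0.032],[0,0,0]],
])

```text
time_s: 3.58
position: [0.486, -0.1369, 0.0691]
eef_rot: [0.0, 0.033, 0.999, -0.0]
wrist_force: [-0.2, 0.4, -0.7]
grip_width: 0.75
```

Call:
arm_command([
  [[0,0,0],[0,0,0]],
  [[0,0,0],[0,0,0]],
  [[0,0,0],[0,0,0]],
  [[0,0,0],[0,0,0]],
  [[0,0,0],[0,0,0]],
  [[0,0,0],[0,0,0]],
  [[0,0,0],[0,0,0]],
  [[0,0,0],[0,0,0]],
], grip=0.3, squeeze=30)

```text
time_s: 4.25
position: [0.4859, -0.1365, 0.069]
eef_rot: [0.0, 0.033, 0.999, 0.0]
wrist_force: [0.0, 3.8, 5.0]
grip_width: 0.52
```

Call:
arm_command([
  [[0,0,0.005],[0,0,0]],
  [[0,0,0.015],[0,0,0]],
  [[0,0,0.03],[0,0,0]],
  [[0,0,0.05],[0,0,0]],
  [[0,0,0.07],[0,0,0]],
  [[0,0,0.085],[0,0,0]],
  [[0,0,0.094],[0,0,0]],
  [[0,0,0.098],[0,0,0]],
])

```text
time_s: 4.92
position: [0.486, -0.1371, 0.1681]
eef_rot: [0.001, 0.033, 0.999, -0.001]
wrist_force: [-0.1, 0.5, -7.3]
grip_width: 0.519
```

Call:
arm_command([
  [[0,0.005,0],[0,0,0]],
  [[0,0.016,0],[0,0,0]],
  [[0,0.032,0],[0,0,0]],
  [[0,0.05,0],[0,0,0]],
  [[0,0.07,0],[0,0,0]],
  [[0,0.09,0],[0,0,0]],
  [[0,0.11,0],[0,0,0]],
  [[0,0.13,0],[0,0,0]],
])

```text
time_s: 5.58
position: [0.4843, -0.0046, 0.1651]
eef_rot: [-0.002, 0.033, 0.999, 0.0]
wrist_force: [0.7, 0.3, -7.8]
grip_width: 0.521
```

Call:
arm_command([
  [[0,0.02,0],[0,0,0]],
  [[0,0.04,0],[0,0,0]],
  [[0,0.06,0],[0,0,0]],
  [[0,0.08,0],[0,0,0]],
  [[0,0.097,0],[0,0,0]],
  [[0,0.109,0],[0,0,0]],
  [[0,0.115,0],[0,0,0]],
  [[0,0.117,0],[0,0,0]],
])

```text
time_s: 6.25
position: [0.4849, 0.1114, 0.1659]
eef_rot: [-0.001, 0.032, 0.999, -0.0]
wrist_force: [0.3, -0.1, -7.6]
grip_width: 0.519
```

Call:
arm_command([
  [[0,0,0],[0,0,0]],
  [[0,0,0],[0,0,0]],
  [[0,0,0],[0,0,0]],
  [[0,0,0],[0,0,0]],
  [[0,0,0],[0,0,0]],
  [[0,0,0],[0,0,0]],
  [[0,0,0],[0,0,0]],
  [[0,0,0],[0,0,0]],
])

```text
time_s: 6.92
position: [0.4858, 0.1101, 0.1667]
eef_rot: [0.0, 0.033, 0.999, -0.0]
wrist_force: [-0.1, 0.4, -6.9]
grip_width: 0.519
```

```bash
python3 - <<'E'
from h import *
o=telemetry.get_obs(); print(o['time_s'],o['position'],o['eef_rot'],o['wrist_force'],o['grip_width'],o['qpos'][5])
np.save('w2.npy',np.r_[o['position'],o['eef_rot']])
w=grab('wrist','w2'); s=grab('side','s2'); t=grab('top','t2')
c=np.zeros((600,800,3),np.uint8)
c[:300,:400]=w[120:420,80:480,::-1]
c[:600,400:]=cv2.resize(s[100:250,230:330,::-1],None,fx=4,fy=4,interpolation=cv2.INTER_CUBIC)
c[300:,:400]=cv2.resize(t[130:250,120:280,::-1],None,fx=2.5,fy=2.5)
cv2.imwrite('pics/c3.png',c)
E
```

```text
6.9167 [0.48575372 0.11010723 0.16674143] [ 2.10744215e-05  3.29811509e-02  9.99455974e-01 -1.12984409e-05] [-0.11916955  0.44864236 -6.90120796] 0.5190069435982959 -1.5206634404971613
```

View pics/c3.png

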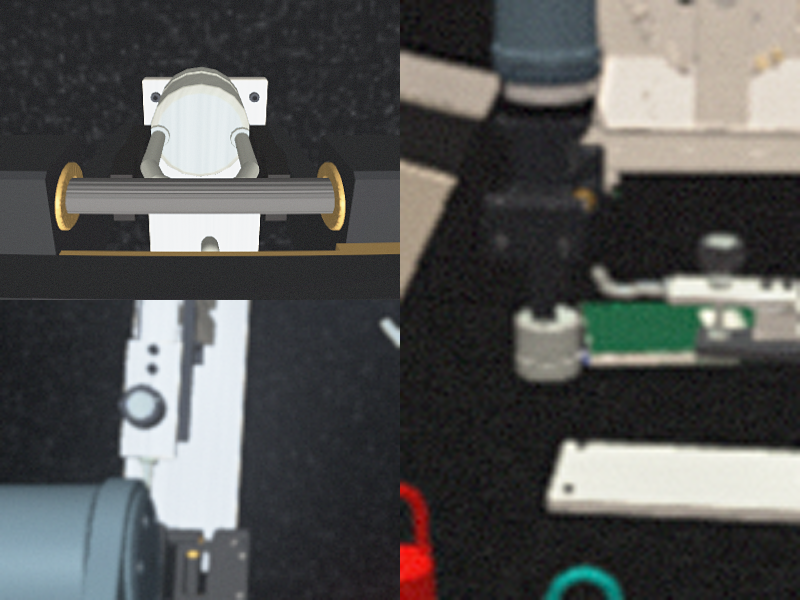

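The weight is gripped upright in front of the hook. In the wrist view the hook tip shows at about (289,363) and the plate holes at (235,217) and (335,217), so I'll check the lateral offset.

```bash
python3 - <<'E'
from h import *
a=np.load('w2.npy'); W=cam('wrist',dict(position=a[:3],eef_rot=a[3:]))
print(onz(W,[(289,363)],.181),onz(W,[(235,217),(335,217)],.012),onz(W,[(223,198),(347,198)],.012))
print('pred tip',proj(W,[[.5203,.1085,.181],[.5435,.107,.167]]))
E
```

```text
[[0.51722231 0.11226161 0.181     ]] [[0.50443998 0.06994797 0.012     ]
 [0.51036131 0.15778899 0.012     ]] [[0.48658685 0.06131344 0.012     ]
 [0.49381106 0.16860649 0.012     ]]
pred tip [[280.28951697 369.71019169]
 [280.33317057 388.75127814]]
```

Call:
arm_command([
  [[0.002,0,0],[0,0,0]],
  [[0.006,0,0],[0,0,0]],
  [[0.011,0,0],[0,0,0]],
  [[0.016,0,0],[0,0,0]],
  [[0.021,0,0],[0,0,0]],
  [[0.026,0,0],[0,0,0]],
  [[0.029,0,0],[0,0,0]],
  [[0.03,0,0],[0,0,0]],
])

```text
time_s: 7.73
position: [0.5164, 0.1102, 0.1667]
eef_rot: [0.0, 0.033, 0.999, -0.0]
wrist_force: [0.6, -1.4, -7.4]
grip_width: 0.519
```

Call:
arm_command([
  [[0.002,0,0],[0,0,0]],
  [[0.006,0,0],[0,0,0]],
  [[0.011,-0.001,0],[0,0,0]],
  [[0.016,-0.001,0],[0,0,0]],
  [[0.021,-0.001,0],[0,0,0]],
  [[0.025,-0.001,0],[0,0,0]],
  [[0.026,-0.001,0],[0,0,0]],
  [[0.026,-0.001,0],[0,0,0]],
])

```text
time_s: 8.4
position: [0.5421, 0.1092, 0.1667]
eef_rot: [0.0, 0.033, 0.999, -0.0]
wrist_force: [0.9, -0.3, -7.1]
grip_width: 0.518
```

```bash
python3 - <<'E'
from h import *
o=telemetry.get_obs(); print(o['time_s'],o['position'],o['eef_rot'],o['wrist_force'],o['grip_width'],o['qpos'][5])
np.save('w3.npy',np.r_[o['position'],o['eef_rot']])
w=grab('wrist','w3'); s=grab('side','s3')
c=np.zeros((600,800,3),np.uint8)
c[:300,:400]=w[120:420,80:480,::-1]
c[:600,400:]=cv2.resize(s[100:250,230:330,::-1],None,fx=4,fy=4,interpolation=cv2.INTER_CUBIC)
cv2.imwrite('pics/c4.png',c)
E
```

```text
8.4 [0.54207173 0.10922416 0.16667782] [ 2.29288951e-06  3.28991963e-02  9.99458675e-01 -8.45175934e-06] [ 0.90796632 -0.26320729 -7.10271211] 0.518354229693768 -1.520816086205463
```

View pics/c4.png

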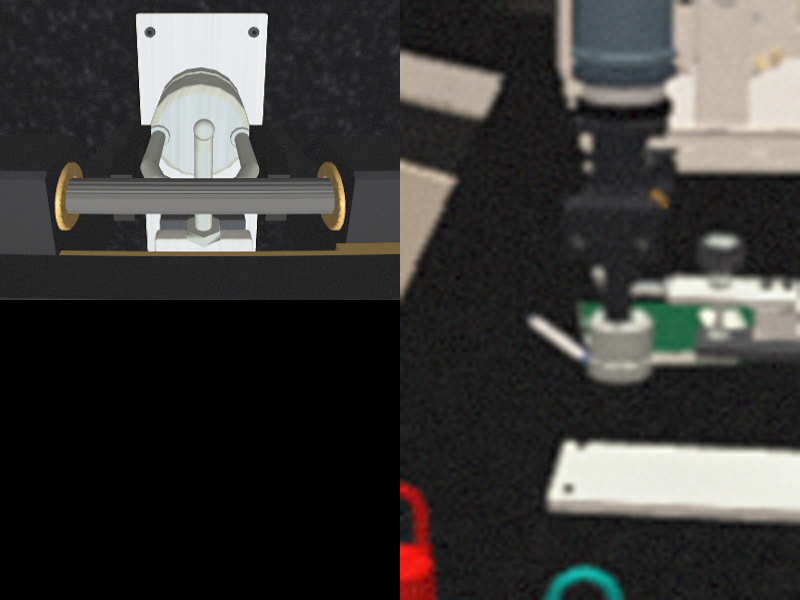

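The hook passes centrally through the handle (tip at about (204,128) in the crop, between the legs). Now I'll lower it until the load transfers.

Call:
arm_command([
  [[0,0,-0.004],[0,0,0]],
  [[0,0,-0.009],[0,0,0]],
  [[0,0,-0.014],[0,0,0]],
  [[0,0,-0.018],[0,0,0]],
  [[0,0,-0.021],[0,0,0]],
  [[0,0,-0.023],[0,0,0]],
  [[0,0,-0.024],[0,0,0]],
  [[0,0,-0.024],[0,0,0]],
])

```text
time_s: 9.17
position: [0.5418, 0.1093, 0.1428]
eef_rot: [0.0, 0.033, 0.999, -0.0]
wrist_force: [-0.6, 0.4, -6.4]
grip_width: 0.517
```

Call:
arm_command([
  [[0,0,-0.001],[0,0,0]],
  [[0,0,-0.001],[0,0,0]],
  [[0,0,-0.001],[0,0,0]],
  [[0,0,-0.002],[0,0,0]],
  [[0,0,-0.002],[0,0,0]],
  [[0,0,-0.002],[0,0,0]],
  [[0,0,-0.002],[0,0,0]],
  [[0,0,-0.002],[0,0,0]],
])

```text
time_s: 9.83
position: [0.5427, 0.1093, 0.1422]
eef_rot: [0.001, 0.033, 0.999, -0.0]
wrist_force: [-2.4, -0.4, 5.6]
grip_width: 0.519
```

The load is on the hook. I'll release, let it settle, then retreat upward.

Call:
arm_command([
  [[0,0,0.001],[0,0,0]],
  [[0,0,0.001],[0,0,0]],
  [[0,0,0.001],[0,0,0]],
  [[0,0,0.001],[0,0,0]],
  [[0,0,0.001],[0,0,0]],
  [[0,0,0.001],[0,0,0]],
  [[0,0,0.001],[0,0,0]],
  [[0,0,0.001],[0,0,0]],
], grip=0.77)

```text
time_s: 10.5
position: [0.5417, 0.1092, 0.1416]
eef_rot: [-0.0, 0.033, 0.999, -0.0]
wrist_force: [0.9, -0.8, -0.1]
grip_width: 0.769
```

Call:
arm_command([
  [[0,0,0.005],[0,0,0]],
  [[0,0,0.013],[0,0,0]],
  [[0,0,0.025],[0,0,0]],
  [[0,0,0.04],[0,0,0]],
  [[0,0,0.06],[0,0,0]],
  [[0,0,0.085],[0,0,0]],
  [[0,0,0.11],[0,0,0]],
  [[0,0,0.13],[0,0,0]],
])

```text
time_s: 11.17
position: [0.5423, 0.1093, 0.2753]
eef_rot: [0.002, 0.033, 0.999, 0.0]
wrist_force: [0.5, 0.3, 0.5]
grip_width: 0.772
```

Call:
arm_command([
  [[0.01,0,0],[0,0,0]],
  [[0.02,0,0],[0,0,0]],
  [[0.035,0,0],[0,0,0]],
  [[0.05,0,0],[0,0,0]],
  [[0.062,0,0],[0,0,0]],
  [[0.07,0,0],[0,0,0]],
  [[0.074,-0.004,0],[0,0,0]],
  [[0.074,-0.004,0],[0,0,0]],
])

```text
time_s: 11.83
position: [0.6161, 0.1045, 0.2704]
eef_rot: [-0.001, 0.033, 0.999, -0.0]
wrist_force: [0.0, -0.0, 0.3]
grip_width: 0.769
```

Call:
arm_command([
  [[0,0,0],[0,0,0]],
  [[0,0,0],[0,0,0]],
  [[0,0,0],[0,0,0]],
  [[0,0,0],[0,0,0]],
  [[0,0,0],[0,0,0]],
  [[0,0,0],[0,0,0]],
  [[0,0,0],[0,0,0]],
  [[0,0,0],[0,0,0]],
])

```text
time_s: 12.5
position: [0.6157, 0.1053, 0.2718]
eef_rot: [0.0, 0.033, 0.999, 0.0]
wrist_force: [0.4, 0.9, -0.4]
grip_width: 0.766
```

```bash
python3 - <<'E'
from h import *
o=telemetry.get_obs(); print(o['time_s'],o['position'],o['eef_rot'],o['wrist_force'],o['ft_torque'],o['grip_width'],o['qpos'][5])
np.save('w4.npy',np.r_[o['position'],o['eef_rot']])
w=grab('wrist','w4'); s=grab('side','s4'); t=grab('top','t4')
c=np.zeros((600,800,3),np.uint8)
c[:300,:400]=w[120:420,80:480,::-1]
c[:600,400:]=cv2.resize(s[100:250,230:330,::-1],None,fx=4,fy=4,interpolation=cv2.INTER_CUBIC)
c[300:,:400]=cv2.resize(w[0:225,130:430,::-1],(400,300))
cv2.imwrite('pics/c5.png',c)
W=cam('wrist',o); print('pred knob',proj(W,[[.6172,.102,.2065]]))
E
```

```text
12.5 [0.61567418 0.10531693 0.2718303 ] [7.54271257e-05 3.28190351e-02 9.99461308e-01 2.25043499e-06] [ 0.41119891  0.89367824 -0.42765255] [0.06244477 0.04179233 0.04037085] 0.7658569544177998 -1.5254602898786493
pred knob [[273.6065679  229.70578886]]
```

View pics/c5.png

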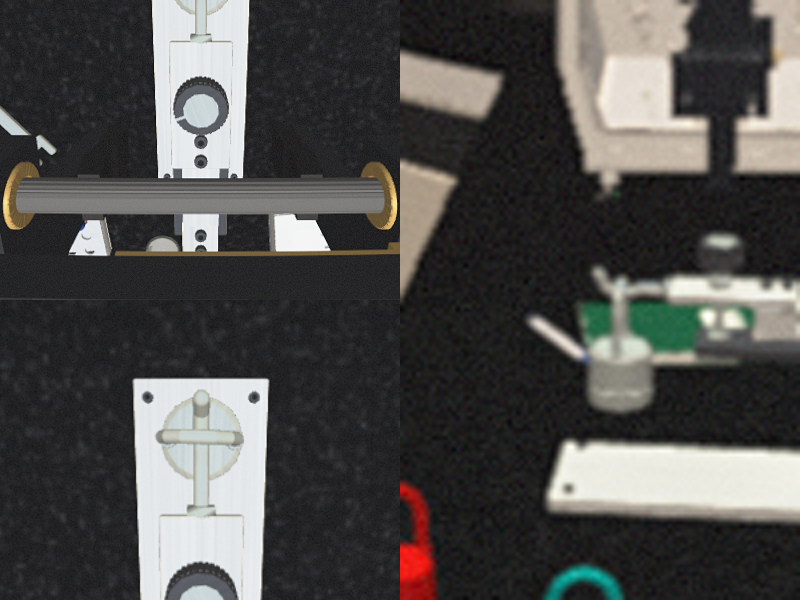

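The weight hangs free in the hook. The wrist view puts the knob's top at about (282,228), within a couple of mm of the TCP axis. Next I descend and grip the knob.

Call:
arm_command([
  [[0.001,0.001,-0.008],[0,0,0]],
  [[0.001,0.001,-0.02],[0,0,0]],
  [[0.001,0.001,-0.034],[0,0,0]],
  [[0.001,0.001,-0.048],[0,0,0]],
  [[0.001,0.001,-0.06],[0,0,0]],
  [[0.001,0.001,-0.07],[0,0,0]],
  [[0.001,0.001,-0.075],[0,0,0]],
  [[0.001,0.001,-0.077],[0,0,0]],
])

```text
time_s: 13.32
position: [0.6161, 0.1063, 0.1931]
eef_rot: [-0.001, 0.033, 0.999, -0.0]
wrist_force: [0.1, 1.1, 0.5]
grip_width: 0.768
```

Call:
arm_command([
  [[0,0,0],[0,0,0]],
  [[0,0,0],[0,0,0]],
  [[0,0,0],[0,0,0]],
  [[0,0,0],[0,0,0]],
  [[0,0,0],[0,0,0]],
  [[0,0,0],[0,0,0]],
  [[0,0,0],[0,0,0]],
  [[0,0,0],[0,0,0]],
], grip=0.25, squeeze=25)

```text
time_s: 13.98
position: [0.617, 0.106, 0.1953]
eef_rot: [0.0, 0.033, 0.999, -0.0]
wrist_force: [0.2, -1.2, 3.3]
grip_width: 0.378
```

```bash
python3 - <<'E'
from h import *
o=telemetry.get_obs()
for k in ('time_s','position','eef_rot','wrist_force','ft_torque','grip_width'): print(k,np.round(o[k],4))
E
```

```text
time_s 13.9833
position [0.617  0.106  0.1953]
eef_rot [ 5.000e-04  3.290e-02  9.995e-01 -2.000e-04]
wrist_force [ 0.1678 -1.213   3.2884]
ft_torque [-0.176   0.085   0.0537]
grip_width 0.378
```

The grip opening of 33 mm matches the knob, and the side force is small. Turning clockwise now; the starting angle is at least 109° out.

Call:
arm_command([
  [[0,0,0],[0,0,-5]],
  [[0,0,0],[0,0,-11]],
  [[0,0,0],[0,0,-17]],
  [[0,0,0],[0,0,-23]],
  [[0,0,0],[0,0,-29]],
  [[0,0,0],[0,0,-35]],
  [[0,0,0],[0,0,-41]],
  [[0,0,0],[0,0,-45]],
])

```text
time_s: 14.65
position: [0.617, 0.106, 0.1951]
eef_rot: [0.0, 0.415, 0.91, -0.0]
wrist_force: [0.4, -1.6, 2.2]
grip_width: 0.379
```

```bash
cat > st.py <<'E'
from h import *
o=telemetry.get_obs()
for k in ('position','wrist_force','ft_torque','grip_width'): print(k,np.round(o[k],4))
q=o['eef_rot']; y=RR.from_quat(np.roll(q,-1)).as_matrix()[:,1]
print('t',o['time_s'],'yaw',np.degrees(np.arctan2(y[1],y[0])).round(2),'q6',o['qpos'][5].round(3),'tau6',o['tau'][5].round(3),'tilt z',RR.from_quat(np.roll(q,-1)).as_matrix()[:,2].round(4))
E
python3 st.py
```

```text
position [0.617  0.106  0.1951]
wrist_force [ 0.4158 -1.6284  2.1887]
ft_torque [-0.2994  0.0413  0.1037]
grip_width 0.3793
t 14.65 yaw 40.93 q6 -0.733 tau6 -0.583 tilt z [ 8.e-04 -4.e-04 -1.e+00]
```

Call:
arm_command([
  [[0,0,0],[0,0,-5]],
  [[0,0,0],[0,0,-11]],
  [[0,0,0],[0,0,-17]],
  [[0,0,0],[0,0,-23]],
  [[0,0,0],[0,0,-29]],
  [[0,0,0],[0,0,-35]],
  [[0,0,0],[0,0,-41]],
  [[0,0,0],[0,0,-45]],
])

```text
time_s: 15.32
position: [0.617, 0.1059, 0.195]
eef_rot: [0.0, 0.732, 0.682, 0.0]
wrist_force: [-0.3, -1.8, 1.9]
grip_width: 0.377
```

```bash
python3 st.py
```

```text
position [0.617  0.1059 0.195 ]
wrist_force [-0.2921 -1.7651  1.8857]
ft_torque [-0.361  -0.0275  0.0588]
grip_width 0.3766
t 15.3167 yaw -4.07 q6 0.052 tau6 -0.582 tilt z [ 8.e-04 -5.e-04 -1.e+00]
```

Call:
arm_command([
  [[0,0,0],[0,0,-4]],
  [[0,0,0],[0,0,-8]],
  [[0,0,0],[0,0,-12]],
  [[0,0,0],[0,0,-16]],
  [[0,0,0],[0,0,-20]],
  [[0,0,0],[0,0,-24]],
  [[0,0,0],[0,0,-28]],
  [[0,0,0],[0,0,-30]],
])

```text
time_s: 15.98
position: [0.6171, 0.1064, 0.195]
eef_rot: [0.0, 0.883, 0.47, 0.001]
wrist_force: [0.9, 0.1, 0.6]
grip_width: 0.379
```

```bash
python3 st.py
```

```text
position [0.6171 0.1064 0.195 ]
wrist_force [0.8683 0.079  0.6305]
ft_torque [-0.1199 -0.1494  0.7567]
grip_width 0.379
t 15.9833 yaw -33.9 q6 0.573 tau6 0.602 tilt z [ 0.0012 -0.     -1.    ]
```

Call:
arm_command([
  [[0,0,0],[0,0,-3]],
  [[0,0,0],[0,0,-6]],
  [[0,0,0],[0,0,-9]],
  [[0,0,0],[0,0,-12]],
  [[0,0,0],[0,0,-14]],
  [[0,0,0],[0,0,-16]],
  [[0,0,0],[0,0,-18]],
  [[0,0,0],[0,0,-20]],
])

```text
time_s: 16.65
position: [0.6173, 0.1063, 0.1952]
eef_rot: [0.0, 0.95, 0.311, 0.001]
wrist_force: [0.2, -0.5, 1.4]
grip_width: 0.375
```

```bash
python3 st.py
```

```text
position [0.6173 0.1063 0.1952]
wrist_force [ 0.1566 -0.5116  1.4106]
ft_torque [-0.2391 -0.0639  0.7317]
grip_width 0.3747
t 16.65 yaw -53.78 q6 0.92 tau6 0.122 tilt z [ 1.7e-03 -3.0e-04 -1.0e+00]
```

Torque rose from about 0.06 to 0.75 N m and then slipped at a constant value. That happened within about 120° (2.1 rad) of the start, which fits the 1.9–2.8 rad range, so the tip is seated. I'll start backing off gently to find where the torque reverses.

Call:
arm_command([
  [[0,0,0],[0,0,0.5]],
  [[0,0,0],[0,0,1]],
  [[0,0,0],[0,0,1.5]],
  [[0,0,0],[0,0,2]],
  [[0,0,0],[0,0,2]],
  [[0,0,0],[0,0,2]],
  [[0,0,0],[0,0,2]],
  [[0,0,0],[0,0,2]],
])

```text
time_s: 17.32
position: [0.6172, 0.1062, 0.1951]
eef_rot: [0.0, 0.945, 0.327, 0.001]
wrist_force: [3.7, -0.1, 3.6]
grip_width: 0.379
```

```bash
python3 st.py
```

```text
position [0.6172 0.1062 0.1951]
wrist_force [ 3.6956 -0.1233  3.6219]
ft_torque [-0.0371 -0.5157  0.0634]
grip_width 0.3788
t 17.3167 yaw -51.77 q6 0.885 tau6 0.018 tilt z [ 0.0012  0.     -1.    ]
```

Call:
arm_command([
  [[0,0,0],[0,0,0.5]],
  [[0,0,0],[0,0,1]],
  [[0,0,0],[0,0,1.5]],
  [[0,0,0],[0,0,2]],
  [[0,0,0],[0,0,2.5]],
  [[0,0,0],[0,0,3]],
  [[0,0,0],[0,0,3.5]],
  [[0,0,0],[0,0,4]],
])

```text
time_s: 17.98
position: [0.617, 0.1063, 0.1951]
eef_rot: [0.0, 0.933, 0.361, 0.0]
wrist_force: [4.1, 0.4, 5.9]
grip_width: 0.373
```

```bash
python3 st.py
```

```text
position [0.617  0.1063 0.1951]
wrist_force [4.0509 0.3551 5.8956]
ft_torque [-0.0223 -0.6746 -0.0717]
grip_width 0.3728
t 17.9833 yaw -47.72 q6 0.814 tau6 0.079 tilt z [ 9.e-04  0.e+00 -1.e+00]
```

The screw started to follow at yaw about -51.5°, so the target is +38.5°, about 86° more.

Call:
arm_command([
  [[0,0,0],[0,0,4]],
  [[0,0,0],[0,0,10]],
  [[0,0,0],[0,0,16]],
  [[0,0,0],[0,0,22]],
  [[0,0,0],[0,0,28]],
  [[0,0,0],[0,0,34]],
  [[0,0,0],[0,0,40]],
  [[0,0,0],[0,0,43]],
])

```text
time_s: 18.65
position: [0.6167, 0.1065, 0.1952]
eef_rot: [-0.0, 0.734, 0.679, 0.0]
wrist_force: [3.3, 1.0, 7.0]
grip_width: 0.372
```

```bash
python3 st.py
```

```text
position [0.6167 0.1065 0.1952]
wrist_force [3.32   0.9542 6.9535]
ft_torque [ 0.0989 -0.4388 -0.0658]
grip_width 0.3717
t 18.65 yaw -4.43 q6 0.059 tau6 0.076 tilt z [ 2.e-04  4.e-04 -1.e+00]
```

Call:
arm_command([
  [[0,0,0],[0,0,4]],
  [[0,0,0],[0,0,10]],
  [[0,0,0],[0,0,16]],
  [[0,0,0],[0,0,22]],
  [[0,0,0],[0,0,28]],
  [[0,0,0],[0,0,34]],
  [[0,0,0],[0,0,40]],
  [[0,0,0],[0,0,43]],
])

```text
time_s: 19.32
position: [0.6163, 0.1065, 0.1953]
eef_rot: [-0.0, 0.434, 0.901, -0.0]
wrist_force: [1.6, 0.3, 8.6]
grip_width: 0.379
```

Call:
arm_command([
  [[0,0,0],[0,0,0]],
  [[0,0,0],[0,0,0]],
  [[0,0,0],[0,0,0]],
  [[0,0,0],[0,0,0]],
  [[0,0,0],[0,0,0]],
  [[0,0,0],[0,0,0]],
  [[0,0,0],[0,0,0]],
  [[0,0,0],[0,0,0]],
])

```text
time_s: 19.98
position: [0.6163, 0.1065, 0.1953]
eef_rot: [-0.0, 0.436, 0.9, -0.0]
wrist_force: [1.0, 1.2, 8.3]
grip_width: 0.381
```

```bash
python3 st.py; python3 - <<'E'
from h import *
w=grab('wrist','w6'); s=grab('side','s6'); t=grab('top','t6')
c=np.zeros((600,800,3),np.uint8)
c[:300,:400]=cv2.resize(w[:,:,::-1],(400,300))
c[:600,400:]=cv2.resize(s[100:250,230:330,::-1],None,fx=4,fy=4,interpolation=cv2.INTER_CUBIC)
c[300:,:400]=cv2.resize(t[130:295,180:400,::-1],(400,300))
cv2.imwrite('pics/c6.png',c)
E
```

```text
position [0.6163 0.1065 0.1953]
wrist_force [0.9965 1.2022 8.2676]
ft_torque [ 0.0248 -0.1486  0.0943]
grip_width 0.381
t 19.9833 yaw 38.28 q6 -0.687 tau6 0.058 tilt z [-9.e-04  2.e-04 -1.e+00]
```

View pics/c6.png

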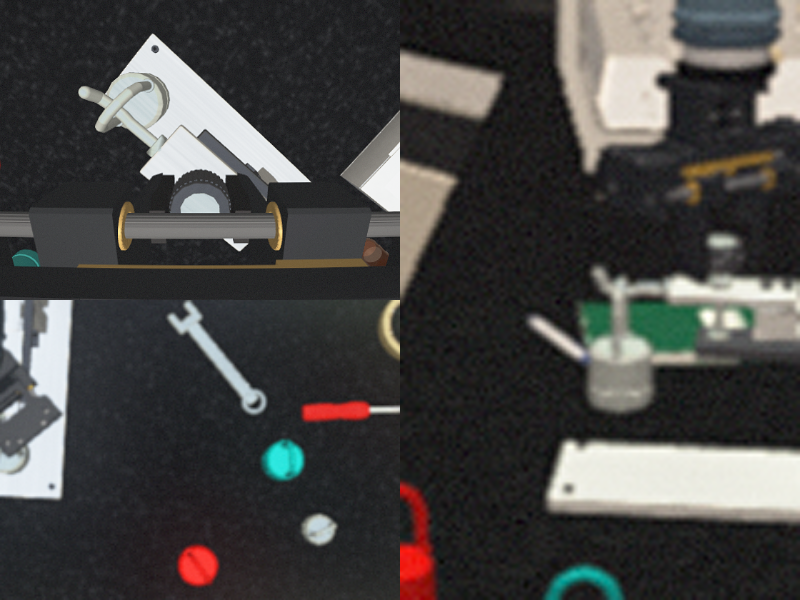

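The weight hangs free and upright on the hook, the fingers hold the knob, and the other items lie where they were. The back-off torque (0.07 N m) stayed far below the slip torque (0.73 N m), so I'm handing in.

```bash
python3 -c "
from bench import hand_in; print(hand_in())"; python3 st.py
```

```text
the job is handed in; nothing more can be done
None
the job is handed in; nothing more can be done
```

The job is done and handed in, about 20 s into the run; `hand_in()` gives no verdict.

- **Weight:** I gripped the large weight by its legs and hung it on the hook, then let go. The last pictures show it hanging upright, free of the gripper. The small weight, spanner and screwdriver look undisturbed, judged by eye without measuring.
- **Seating:** I turned the knob clockwise until the torque rose from about 0.06 to 0.75 N m and the fingers slipped at a steady value. That was within about 120° of turning, which fits the stated 1.9–2.8 rad start.
- **Back-off:** The screw began to follow at a tool yaw of about -51.5°, and I finished at +38.3°. That is about 89.8° (1.57 rad). The torque stayed near 0.07 N m, so I do not expect any slip, but I did not check the screw angle against the knob's mark.
- **Grip at the end:** The fingers still hold the knob at 25 N set, opening about 33.5 mm for the 34 mm knob. The wrist carries about 8 N upward.

**Disagreement:** The wrist and top cameras differed by about 4–5 mm on the rig's sideways position. I steered mostly by the wrist view, and side forces while gripping the knob stayed at about 4 N or less.

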